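# Put the pair of sectioning clips away and screw the tin shut

## Task

Pick up the two sectioning clips together in one grasp, lay them flat side by side as a pair in the open aluminium tin, and let go. Then set the lid on the tin, turn it backward (anticlockwise seen from above) until it drops into the thread start, and turn it clockwise until it stops fully home, and let go. Leave the clipper, trimmer, brush and fan where they are.

Things in the scene. Friction and masses are not known exactly. Their poses are not given: they have to be found in the camera images.
- tin: open round aluminium tin, fixed to the stool; origin at the centre of its underside, z up. Body 118 mm across up to a shoulder at z 34, then a neck 96 mm across outside and 90 mm inside up to the rim at z 50; inner floor at z 8. Its yaw says nothing of where the threads start: that differs every time and must be found by feel or by eye
- tin_rim (a point): centre of the tin's mouth, 50 mm up. A collar 108 mm across, its top flush with the rim, has four 9.5 mm wide notches 90 degrees apart (thread starts). On each notch's anticlockwise side a tooth stands 3 mm above the rim. From each notch a thread leads clockwise (seen from above) under the collar, sinking 5 mm, to an end stop about 62 degrees from where a pin touches the tooth
- lid: round aluminium screw lid, 119 mm across, about 200 g, lying right way up; origin at the centre of its lower edge, flat top at z 20; a straight grip bar along x stands on top. Height of its origin above the tin's origin: 48 mm resting on the collar (51 on the teeth), 40.5 dropped into the thread start, 35.5 screwed home. It turns easily (under 0.1 N m) and stays where it is left
- lid_bar (a point): middle of the lid's grip bar, 33 mm above the lid's lower edge: 70 mm long (lid x), 14 mm thick (lid y), from z 20 to z 46, clear of anything around it
- lid_pins (a point): on the lid's axis, 4 mm up, level with four inward pins 4 mm thick, 90 degrees apart, inside the skirt (114 mm inner width). Resting on the collar the lid is blocked clockwise by the teeth. Turned anticlockwise by at most about 90 degrees, and free to sink (held loosely or pressed lightly), the pins fall 7.5 mm into the notches; the teeth stop it there
- clip1: one of two identical closed pink plastic sectioning clips, 70 mm long (x), 14 mm wide (y), 18 mm high, 30 g; origin at the centre of its underside. The two lie side by side, 2 mm apart
- clip2: the other clip, parallel to clip1, its centre 16 mm from clip1's centre on clip1's +y side
- trimmer: steel detail trimmer, 130 mm long (x), 26 mm wide, 26 mm high, lying roughly parallel to the clips on clip1's -y side; origin at the centre of its underside
- clipper: matte black hair clipper lying down, 167 mm long (x, from -83 to +84), 52 mm wide, 40 mm high; origin under its middle
- brush: wooden paddle brush lying bristles down, 215 mm long (x, from -113 to +103), 75 mm wide, 33 mm high; origin under its middle
- fan: small white fan on a round base, fixed; base 84 mm across, head 110 mm across facing its own -x side and 73 mm deep, 190 mm high; origin at the centre of its base
Not all that is in view belongs to the job. Leave any red, turquoise or yellow look-alike of the clip1 alone.

How it is judged:
By the outcome, as a careful person would: the job done as asked, in the order asked, and still so for the second after the job is handed in, with the robot touching nothing.
It also fails if it takes over 72 s, if anything falls off the work surface, if the arm or the gripper's body presses on something with over 40 N, if the wrist force passes 120 N, or if a joint passes its speed limit or range.

## Robot

A 7-joint arm with a two-finger parallel gripper is mounted at the origin on the work surface. World frame = base frame: x ahead of the robot, y to its left, z up, the work surface at z = 0. Lengths are in m, angles in rad, forces in N, time in s.
With the tool pointing down it reaches from about 0.4 to 0.875 m from the base axis. Payload 19.3 kg.
Tool frame: the origin (TCP) lies at the very end of the fingers, on their centre line; the grasp point (between the pads) lies 19 mm behind it; z points along the fingers, y is the line along which they close (so a half turn about z gives the same grasp; the last joint's range is limited). The gripper opens to 85 mm and grips with 20 to 120 N. Pads are 22 mm wide; open, the fingers measure 114 mm over their backs; the gripper's body (76 mm by 85 mm) begins 54 mm behind the grasp point. The pads swing forward as they close: fully open they stand 13 mm farther back than shut.
Start: joints at [-0.07, 0.521, -0.036, 1.599, 0.021, 1.021, -0.113], TCP at [0.625, -0, 0.231] pointing down, gripper open.
Joint ranges: [-2.91, 2.91], [-0.3, 2.13], [-1.5, 1.42], [0.17, 2.43], [-1.26, 4.41], [0.16, 1.93], [-2.52, 2.52]. Speed limits (rad/s): [1.89, 1.89, 2.39, 2.39, 3.01, 3.01, 3.01].

## Interface

Orientations are given as [roll, pitch, yaw] about the fixed x, y, z axes, in that order (R = Rz(yaw) Ry(pitch) Rx(roll)).
In Python, from workcell import bot gives the robot as it stands.
- The arm moves only by the tool jog_arm, never from a script. Its argument "motion" is a list of rows, each a list of 5 numbers: the shift along the tool's x, y, z scaled (see below), then the turn about the tool's z scaled (see below), then the opening, from 0 (shut) to 1 (fully open). A call has 1 to 12 rows; each row shifts and turns the commanded pose from where the row before left it, along the tool's axes as they then stand; what a row does not reach is not made up. The controller multiplies each number of a shift by 30 mm and each number of a turn by 0.08 rad. A row lasts 1/10 s, in which the tool goes at most 50 mm and 8.59 degrees, less where a joint would pass 70% of its speed; a pose out of reach is approached as far as the arm can. A call with a number of a shift or a turn outside -1 to 1 is refused whole. A call with a gripper value outside its range is refused whole. The fingers move at their own pace and stop on an object; "newtons" is the grip in N (left out, the last holds). Time passes only in rows, so rows that do not move let the fingers close. It gives the time, the measured TCP pose, the force, the opening and the grip force at its end, in the units of the state.
- bot.observe(): the state, without advancing time (a new reading comes with each control period).
- bot.grab_frame(name): name is "scene" or "side" or "wrist"; returns a dict with "pixels" (400x640x3 uint8, red, green, blue), "fovy" (degrees; the focal length in pixels is half the picture's height over the tangent of half this angle, whatever the lens; pixels are square), "cx", "cy" (the principal point, pixels), "k1" (the pictures are not rectified: a ray, as slopes to the right and down, at radius r is drawn at 1 + k1 r^2 times it, then the intrinsics apply), "rvec" (rotation vector, rad) and "tvec" (3), from world to camera coordinates, as OpenCV has them; the wrist camera has in their place "mount" (4x4, takes a point from camera to tool coordinates, whose origin is the TCP and whose axes are the flange's). Camera axes: x right, y down, z forward; pixel columns grow to the right and rows downward; lengths in m; the calibration is good to about 2 mm. A picture is of the moment at which its call begins: read the wrist's pose just before it. There is no depth.
- bot.job_done(): hands the job in; it is judged then, once.
The state is a dict: "clock": time; "qpos": joint angles; "qd": joint speeds; "joint_efforts": joint torques, N m; "position": TCP position; "tool_rot": TCP orientation; "force": force on the tool from outside, world axes, zero at the start; "moment": the same for the moment, N m; "grip_width": finger opening in m; "finger_force": force on a finger pad.
Only numpy, scipy, OpenCV 4.12 (cv2) and the standard library are available. Lean on these libraries where they do the work, as an engineer would, in place of code of your own. Each camera call takes 0.05 s, during which the arm holds its last target. There are 200 camera calls.

## Working session

There is one attempt and no reset: what is moved stays moved. The work goes in short steps, Python scripts to look and compute and a tool call to move; the robot and the scene stay as the last step left them, time stands still between calls to the robot, and variables do not carry over. Pictures are saved under pics/ and viewed, at most 10 in all, crops included, and the job is handed in when it is done.

Besides the shell and the picture viewer there is one more tool, called after "Call:" as name([rows], argument=value, ...), one row to a line, values as JSON. jog_arm: Moves the arm, as the interface text tells. Shifts and turns lie within -1 to 1; 1 stands for 30 mm of shift or 0.08 rad of turn. Its arguments: {"type":"object","properties":{"motion":{"type":"array","items":{"type":"array","items":{"type":"number"}}},"newtons":{"type":"number"}},"required":["motion"]}

```bash
mkdir -p pics; cat > h.py <<'E'
import numpy as np, cv2
from workcell import bot
from scipy.spatial.transform import Rotation as R
def grab(n,fn):
    s=bot.observe(); f=bot.grab_frame(n); f['st']=s
    cv2.imwrite('pics/'+fn+'.png',f['pixels'][:,:,::-1]); np.save('pics/'+fn+'.npy',f,allow_pickle=True); return f
def load(fn): return np.load('pics/'+fn+'.npy',allow_pickle=True).item()
def cam(f):
    fl=200/np.tan(np.radians(f['fovy'])/2)
    if 'rvec' in f and f['rvec'] is not None:
        A=R.from_rotvec(np.ravel(f['rvec'])).as_matrix(); return fl,A.T,-A.T@np.ravel(f['tvec'])
    s=f['st']; T=R.from_euler('xyz',s['tool_rot']).as_matrix(); M=np.array(f['mount'])
    return fl,T@M[:3,:3],T@M[:3,3]+np.array(s['position'])
def ray(f,uv):
    fl,A,c=cam(f); d=(np.atleast_2d(uv)-[f['cx'],f['cy']])/fl; s=d.copy()
    for _ in range(30): s=d/(1+f['k1']*(s**2).sum(1,keepdims=True))
    return c,np.c_[s,np.ones(len(s))]@A.T
def onz(f,uv,z):
    c,d=ray(f,uv); return c+d*((z-c[2])/d[:,2])[:,None]
def proj(f,P):
    fl,A,c=cam(f); p=(np.atleast_2d(P)-c)@A; s=p[:,:2]/p[:,2:]
    return s*(1+f['k1']*(s**2).sum(1,keepdims=True))*fl+[f['cx'],f['cy']]
E
python3 - <<'E'
from h import *
for n in('scene','side','wrist'):
    f=grab(n,n+'0'); print(n,cam(f)[2],f['fovy'],f['k1'])
a=np.vstack([load('scene0')['pixels'],load('side0')['pixels']])[:,:,::-1]
cv2.imwrite('pics/both.png',cv2.resize(a,(480,600),interpolation=cv2.INTER_AREA))
print(bot.observe())
E
```

```text
scene [1.16259907 0.58456887 0.95351561] 49.01193429806909 -0.06512999001418582
side [0.14145769 0.73479701 0.92227183] 49.30511867078329 -0.03290684023760264
wrist [0.62428289 0.07057392 0.37313707] 58.5889504422408 -0.05190110452084478
{'clock': 0.15, 'qpos': array([-0.07019175,  0.52184423, -0.03631025,  1.59984567,  0.02118796,
        1.02111303, -0.11280256]), 'qd': array([-0.00065958, -0.0019039 , -0.0018534 , -0.00222188, -0.00082555,
       -0.00015808, -0.00090907]), 'joint_efforts': array([ 4.00798544e-04, -9.27376485e+01,  1.98035471e+00, -3.70049715e+01,
        1.79930578e-02,  6.46477114e-03, -1.41420460e-05]), 'position': array([ 6.24758725e-01, -4.06343885e-05,  2.30889863e-01]), 'tool_rot': array([-3.14076856e+00,  5.34176378e-05,  1.57075147e+00]), 'force': array([-0.20294015,  0.82301038,  0.20419844]), 'moment': array([-0.03463057, -0.02594669, -0.0076907 ]), 'finger_force': 0.0, 'grip_width': 0.08565257065366172}
```

View pics/scene0.png

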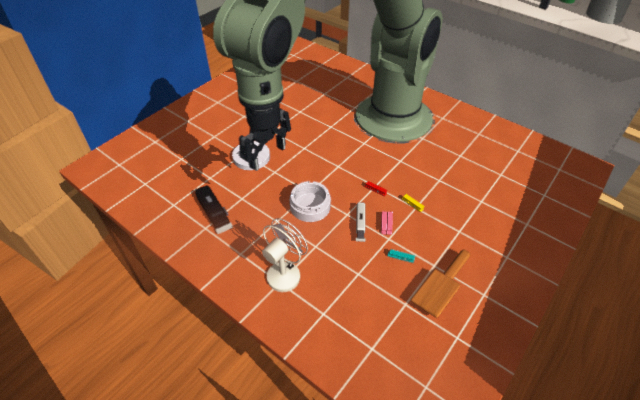

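View pics/wrist0.png

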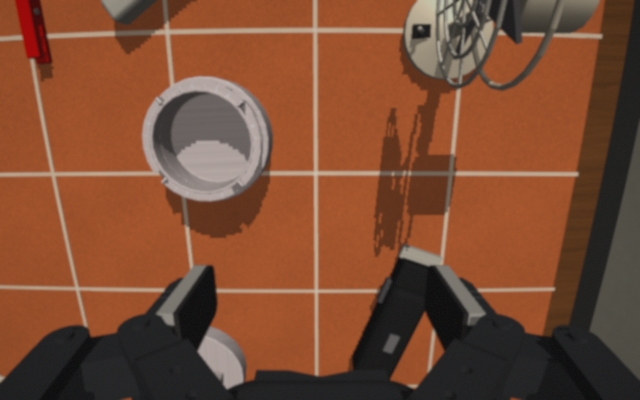

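The scene picture shows the tin at (310,200), the lid at (251,155) under the gripper, the trimmer at (361,221), the pink clip pair at (387,223), the fan at (283,265) and the brush at (440,285). The red (376,188), yellow (413,202) and turquoise (401,256) clips are look-alikes. In the wrist view the tin is at (206,138), with tooth marks near (247,104), (237,187) and (163,180).

```bash
python3 - <<'E'
from h import *
ims=[]
for n in('scene0','side0'):
    f=load(n); hsv=cv2.cvtColor(f['pixels'],cv2.COLOR_RGB2HSV)
    m=cv2.inRange(hsv,(150,60,110),(176,255,255))
    k,l,st,c=cv2.connectedComponentsWithStats(m)
    for i in range(1,k):
        if st[i,4]>15:
            ys,xs=np.where(l==i); w=onz(f,np.c_[xs,ys],.016)[:,:2]
            r=cv2.minAreaRect(w.astype(np.float32)*1000); print(n,st[i],c[i],r)
    for nm,uv,z in [('fanbase',(283,278),.01),('tin',(310,193),.05),('trimmer',(361,221),.026),('red',(376,188),.016),('yel',(413,202),.016),('turq',(401,256),.016),('lid',(251,155),.02)]:
        if n=='scene0': print(nm,onz(f,uv,z)[0])
f=load('scene0'); a=f['pixels'][180:270,330:450,::-1]; ims.append(cv2.resize(a,(600,450),interpolation=cv2.INTER_CUBIC))
cv2.imwrite('pics/crop1.png',ims[0])
f=load('wrist0'); 
for uv in [(247,104),(237,187),(163,180),(159,104),(206,138)]: print(onz(f,uv,.05)[0])
E
```

```text
scene0 [381 212  12  22 212] [386.49528302 222.49056604] ((443.20233154296875, 252.04331970214844), (78.9253921508789, 27.758052825927734), 30.162832260131836)
fanbase [0.75391539 0.14541302 0.01      ]
tin [0.5136728  0.03743175 0.05      ]
trimmer [0.49086465 0.19875094 0.026     ]
red [0.35180297 0.15688541 0.016     ]
yel [0.3320025  0.27131558 0.016     ]
turq [0.51570491 0.3433294  0.016     ]
lid [ 0.48057188 -0.23267465  0.02      ]
side0 [313 275  11   5  19] [318.21052632 277.10526316] ((420.42230224609375, 235.81333923339844), (24.50575828552246, 10.09041690826416), 37.9091911315918)
side0 [297 276  27  11 121] [307.85123967 281.91735537] ((432.25482177734375, 255.10882568359375), (62.69523239135742, 27.880260467529297), 31.24325942993164)
[0.55943858 0.07011354 0.05      ]
[ 0.54603088 -0.00453547  0.05      ]
[0.47672605 0.00228359 0.05      ]
[0.48108574 0.07087836 0.05      ]
[0.52074957 0.04077006 0.05      ]
```

View pics/side0.png

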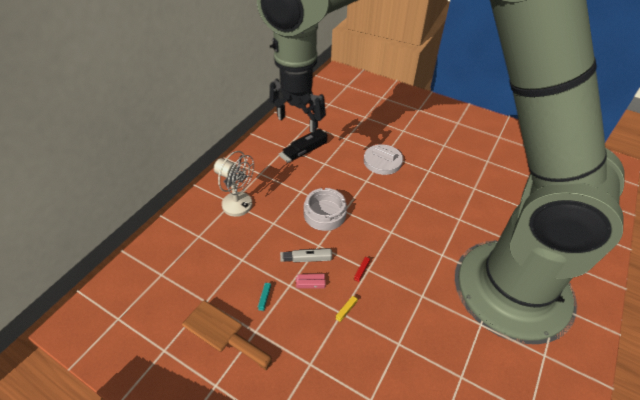

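View pics/crop1.png

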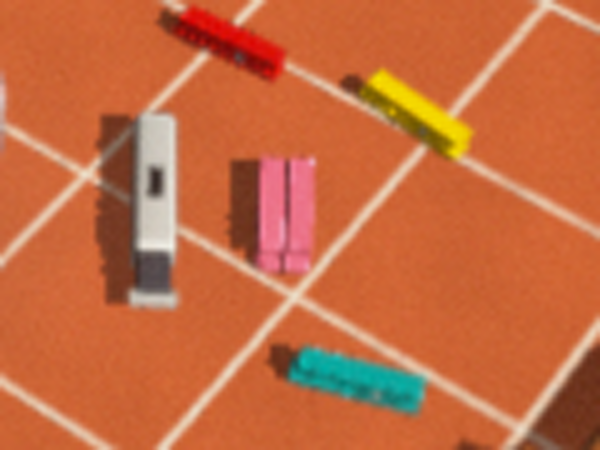

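The crop confirms the pink pair, two parallel clips at (387,223), with the trimmer alongside. The red, yellow and turquoise ones are single look-alikes. The side view shows the lid at (384,159). Next I move above the clips.

Call:
jog_arm([
  [0.8,-0.6,0,0,0.65],
  [0.9,-0.7,0,0,0.65],
  [0.9,-0.7,0,0,0.65],
  [0.9,-0.7,0,0,0.65],
  [0.9,-0.7,0,0,0.65],
  [0.9,-0.7,0,0,0.65],
  [0.9,-0.7,0,0,0.65],
  [0.8,-0.6,0,0,0.65],
  [0.5,-0.4,0,0,0.65],
  [0,0,0,1,0.65],
  [0,0,0,1,0.65],
  [0,0,0,1,0.65],
])

```text
clock: 1.35
position: [0.4508, 0.2251, 0.2312]
tool_rot: [-3.141, 0.0, 1.328]
force: [0.2, 0.3, -0.7]
grip_width: 0.0556
finger_force: 0.0
```

Call:
jog_arm([
  [0,0,0,1,0.65],
  [0,0,0,1,0.65],
  [0,0,0,1,0.65],
  [0,0,0,1,0.65],
  [0,0,0,1,0.65],
  [0,0,0,1,0.65],
  [0,0,0,1,0.65],
  [0,0,0,1,0.65],
  [0,0,0,1,0.65],
  [0,0,0,1,0.65],
  [0,0,0,0,0.65],
])

```text
clock: 2.45
position: [0.4509, 0.225, 0.2312]
tool_rot: [3.142, 0.0, 0.529]
force: [0.1, -0.3, -0.5]
grip_width: 0.0556
finger_force: 0.0
```

```bash
cat >> h.py <<'E'
def pink(f,z):
    m=cv2.inRange(cv2.cvtColor(f['pixels'],cv2.COLOR_RGB2HSV),(150,60,90),(178,255,255))
    k,l,st,c=cv2.connectedComponentsWithStats(cv2.morphologyEx(m,cv2.MORPH_CLOSE,np.ones((9,9))))
    i=1+np.argmax(st[1:,4]); ys,xs=np.where(l==i); print(st[i])
    w=onz(f,np.c_[xs,ys],z)[:,:2]; return cv2.minAreaRect(w.astype(np.float32)*1000)
def goto(p):
    s=bot.observe(); T=R.from_euler('xyz',s['tool_rot']).as_matrix(); return (T.T@(np.array(p)-s['position']))/.03
E
python3 - <<'E'
from h import *
f=grab('wrist','w1'); s=f['st']; print(s['position'],s['tool_rot'],s['grip_width'],pink(f,.018))
f=grab('scene','s1')
E
```

```text
[ 279  142   31   69 1917]
[0.45088045 0.22501487 0.23118271] [3.14151711e+00 2.77820779e-04 5.29336947e-01] 0.055580337984718585 ((436.0359802246094, 246.7685089111328), (70.10359191894531, 28.960798263549805), 31.264728546142578)
```

View pics/w1.png

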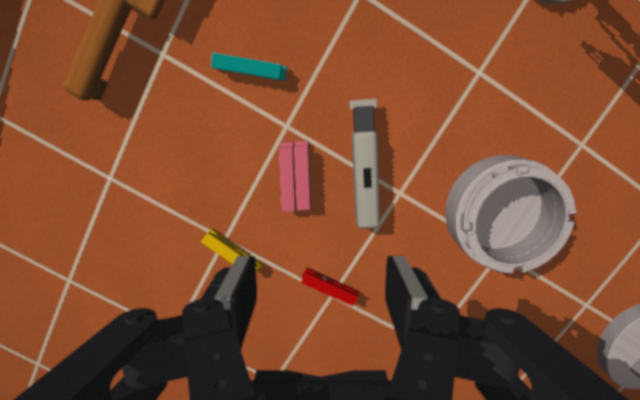

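Wrist view: the pink pair is at (295,177), the trimmer at (365,165), and the tin with notches at (510,215).

```bash
python3 - <<'E'
from h import *
print(goto([.4362,.2468,.004]))
E
```

```text
[-0.05192313 -0.87423993  7.57441875]
```

Call:
jog_arm([
  [-0.05,-0.87,0,-0.2,0.65],
  [0,0,0.8,0,0.65],
  [0,0,1,0,0.65],
  [0,0,1,0,0.65],
  [0,0,1,0,0.65],
  [0,0,1,0,0.65],
  [0,0,1,0,0.65],
  [0,0,0.8,0,0.65],
  [0,0,0.5,0,0.65],
  [0,0,0.35,0,0.65],
  [0,0,0.1,0,0.65],
  [0,0,0,0,0.65],
])

```text
clock: 3.75
position: [0.4366, 0.2468, 0.0049]
tool_rot: [-3.141, 0.0, 0.547]
force: [0.3, 0.9, -0.2]
grip_width: 0.0556
finger_force: 0.0
```

Call:
jog_arm([
  [0,0,0,0,0.5],
  [0,0,0,0,0.4],
  [0,0,0,0,0.3],
  [0,0,0,0,0.2],
  [0,0,0,0,0.2],
  [0,0,0,0,0.2],
  [0,0,0,0,0.2],
  [0,0,0,0,0.2],
], newtons=40)

```text
clock: 4.55
position: [0.4368, 0.247, 0.0056]
tool_rot: [-3.141, -0.001, 0.547]
force: [-1.8, -1.3, 10.3]
grip_width: 0.0268
finger_force: 39.0
```

Call:
jog_arm([
  [0,0,-0.3,0,0.2],
  [0,0,-0.7,0,0.2],
  [0,0,-1,0,0.2],
  [0,0,-1,0,0.2],
  [-0.3,0.6,-0.9,0,0.2],
  [-0.5,1,-0.8,0,0.2],
  [-0.5,1,-0.6,0,0.2],
  [-0.5,1,-0.4,0,0.2],
  [-0.5,1,0,0,0.2],
  [-0.5,1,0,0,0.2],
  [-0.5,1,0,0,0.2],
  [-0.3,0.6,0,0,0.2],
])

```text
clock: 5.75
position: [0.4564, 0.0036, 0.1766]
tool_rot: [3.141, -0.001, 0.545]
force: [0.1, -0.0, -0.6]
grip_width: 0.0268
finger_force: 39.9
```

Call:
jog_arm([
  [-0.1,0.2,0,0,0.2],
  [0,0,0,0,0.2],
  [0,0,0,0,0.2],
])

```text
clock: 6.05
position: [0.4571, 0.0004, 0.176]
tool_rot: [-3.141, -0.0, 0.548]
force: [0.5, -0.4, 0.0]
grip_width: 0.0266
finger_force: 39.9
```

```bash
python3 - <<'E'
from h import *
f=grab('wrist','w2'); s=f['st']; print(s['position'],s['tool_rot'],s['grip_width'],s['force'])
grab('scene','s2');grab('side','d2')
E
```

```text
[4.57085725e-01 3.74210913e-04 1.76021011e-01] [-3.14133279e+00 -4.02049951e-04  5.47607726e-01] 0.026583860935179258 [ 0.53945776 -0.3830689   0.01514751]
```

View pics/w2.png

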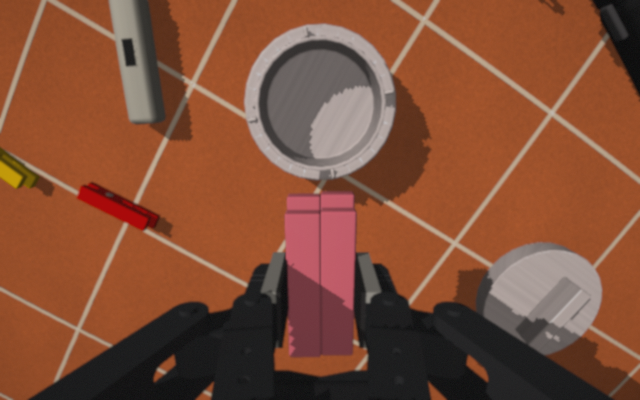

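Wrist view: the clips are held square, (320,270). The tin mouth is centred near (320,100), with marks around (390,100), (325,174), (252,118) and (309,33). The lid is at (540,300), its bar running from (525,345) to (590,285).

```bash
python3 - <<'E'
from h import *
from scipy.optimize import least_squares
f=load('w2'); im=f['pixels']; hsv=cv2.cvtColor(im,cv2.COLOR_RGB2HSV); g=cv2.GaussianBlur(cv2.cvtColor(im,cv2.COLOR_RGB2GRAY),(3,3),0)
sat=cv2.GaussianBlur(hsv[:,:,1],(3,3),0).astype(np.float32)
def edge(cen,z,r0,r1,val,a,sgn):
    r=np.linspace(r0,r1,80); P=cen+0*r[:,None]+np.c_[r*np.cos(a),r*np.sin(a)]
    uv=proj(f,np.c_[P,np.full(80,z)]).astype(np.float32)
    if (uv<1).any() or (uv[:,0]>638).any() or (uv[:,1]>398).any(): return None
    v=cv2.remap(val,uv[None,:,0],uv[None,:,1],cv2.INTER_LINEAR).ravel().astype(float)
    d=sgn*np.gradient(v); i=np.argmax(d); return P[i] if d[i]>1 else None
def circ(cen,z,r,val,sgn,w=.009):
    cen=np.array(cen)
    for _ in range(3):
        p=np.array([q for a in np.radians(range(0,360,4)) if (q:=edge(cen,z,r-w,r+w,val,a,sgn)) is not None])
        o=least_squares(lambda x:np.hypot(*(p-x[:2]).T)-x[2],[*cen,r],loss='soft_l1',f_scale=.0008); cen=o.x[:2]
    return o.x,len(p),np.median(abs(o.fun))
G=g.astype(np.float32)
print('inner',circ([.517,.037],.05,.045,G,1,.007)); print('body',circ([.517,.037],.034,.059,sat,1)); print('collar',circ([.517,.037],.05,.054,sat,1,.01))
lc=onz(f,(545,290),.02)[0][:2]; print(lc,'lid',circ(lc,.020,.0595,sat,1,.02))
c=circ([.517,.037],.05,.045,G,1,.007)[0]
# polar unwrap tin, cols = world deg 0..360, rows radius 40..60mm
th=np.radians(np.arange(0,360,.5)); rr=np.linspace(.042,.060,54); A,B=np.meshgrid(th,rr)
uv=proj(f,np.c_[(c[0]+B*np.cos(A)).ravel(),(c[1]+B*np.sin(A)).ravel(),np.full(A.size,.05)]).astype(np.float32).reshape(*A.shape,2)
pol=cv2.remap(im,uv[...,0],uv[...,1],cv2.INTER_CUBIC)
pol=cv2.resize(pol,(720,216)); 
for k in range(0,720,60): cv2.line(pol,(k,0),(k,8),(255,0,0),1)
u,v=530,305
big=cv2.resize(im[230:370,460:620],(435,380),interpolation=cv2.INTER_CUBIC); out=np.zeros((600,720,3),np.uint8); out[:216]=pol; out[218:598,:435]=big
cv2.imwrite('pics/pol.png',out[:,:,::-1])
E
```

```text
inner (array([0.51570234, 0.0367883 , 0.04467559]), 90, np.float64(0.00011760475086504754))
body (array([0.51550214, 0.03656883, 0.05872285]), 90, np.float64(0.0001647335051965272))
collar (array([0.51558739, 0.03660624, 0.0554183 ]), 90, np.float64(0.00021945532396704798))
[ 0.48413819 -0.23595893] lid (array([ 0.46863378, -0.23995196,  0.06455454]), 90, np.float64(0.002147306498876223))
```

View pics/pol.png

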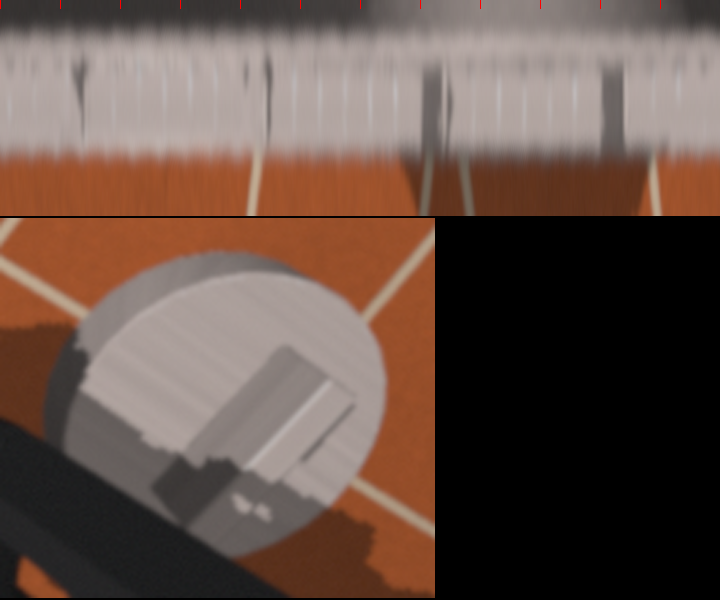

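The notches (dark) are at 211–221° and 301–312°, so they sit near 36, 126, 216 and 306°. The tin centre is (0.5156, 0.0367). I place the clips now.

Call:
jog_arm([
  [0.6,0,0,0,0.2],
  [0.9,0,0,0,0.2],
  [0.6,0,0.3,0,0.2],
  [0.2,0,0.7,0,0.2],
  [0,0,0.9,0,0.2],
  [0,0,1,0,0.2],
  [0,0,0.9,0,0.2],
  [0,0,0.6,0,0.2],
  [0,0,0.4,0,0.2],
  [0,0,0.3,0,0.2],
  [0,0,0.1,0,0.2],
  [0,0,0.1,0,0.2],
])

```text
clock: 7.4
position: [0.5164, 0.0354, 0.0171]
tool_rot: [3.141, -0.001, 0.547]
force: [-0.4, -0.5, -0.5]
grip_width: 0.0271
finger_force: 39.9
```

Call:
jog_arm([
  [0,0,0.05,0,0.2],
  [0,0,0,0,0.2],
])

```text
clock: 7.6
position: [0.5162, 0.0353, 0.0156]
tool_rot: [3.141, -0.0, 0.547]
force: [0.4, 0.7, -0.2]
grip_width: 0.0266
finger_force: 39.9
```

Call:
jog_arm([
  [0,0,0.03,0,0.2],
  [0,0,0.03,0,0.2],
  [0,0,0,0,0.2],
])

```text
clock: 7.9
position: [0.5162, 0.0352, 0.0137]
tool_rot: [3.141, -0.0, 0.547]
force: [-0.5, 0.1, 1.7]
grip_width: 0.0268
finger_force: 40.1
```

Contact with the floor. Release slowly and rise.

Call:
jog_arm([
  [0,0,0,0,0.34],
  [0,0,0,0,0.38],
  [0,0,0,0,0.42],
  [0,0,0,0,0.42],
  [0,0,-0.3,0,0.42],
  [0,0,-0.6,0,0.42],
  [0,0,-1,0,0.42],
  [0,0,-1,0,0.42],
  [0,0,-1,0,0.42],
  [-0.5,0,-1,0,0.42],
  [-1,0,-0.6,0,0.42],
  [-0.8,0,0,0,0.42],
])

```text
clock: 9.1
position: [0.4569, -0.0012, 0.1811]
tool_rot: [3.14, -0.003, 0.547]
force: [-0.4, 0.4, -0.4]
grip_width: 0.0359
finger_force: 0.0
```

```bash
python3 - <<'E'
from h import *
f=grab('wrist','w3'); s=f['st']; print(s['position'],s['tool_rot'],s['grip_width']); print(pink(f,.026))
im=f['pixels']; cv2.imwrite('pics/w3c.png',cv2.resize(im[:,:,::-1][0:260,180:460],(560,520)))
E
```

```text
[ 0.4569466  -0.00117785  0.18109948] [ 3.14022057 -0.00340288  0.54653036] 0.03585604911459898
[ 302   62   36   89 3125]
((514.4649658203125, 34.584320068359375), (68.97211456298828, 28.672225952148438), 31.976266860961914)
```

View pics/w3c.png

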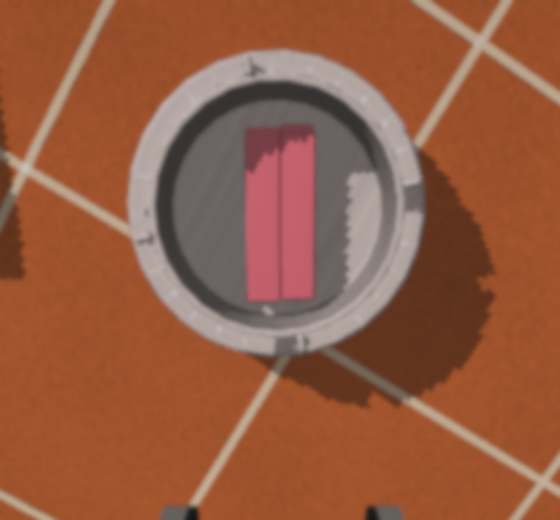

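The crop shows both clips lying flat as a pair in the tin (pink at crop (280,213)). Now the lid.

Call:
jog_arm([
  [-0.5,0.6,-0.3,0,0.6],
  [-0.8,1,-0.5,0,0.8],
  [-0.8,1,-0.2,0,0.8],
  [-0.8,1,0,0,0.8],
  [-0.8,1,0,0,0.8],
  [-0.8,1,0,0,0.8],
  [-0.7,0.9,0,0,0.8],
  [-0.5,0.5,0,0,0.8],
  [0,0,0,0,0.8],
  [0,0,0,0,0.8],
])

```text
clock: 10.15
position: [0.4201, -0.2688, 0.2087]
tool_rot: [-3.141, -0.0, 0.546]
force: [0.5, -0.5, -1.0]
grip_width: 0.0682
finger_force: 0.0
```

```bash
python3 - <<'E'
from h import *
f=grab('wrist','w4'); s=f['st']; print(s['position'],s['tool_rot'],s['grip_width'])
cv2.imwrite('pics/w4c.png',cv2.resize(f['pixels'][:,:,::-1][0:260,180:460],(560,520)))
E
```

```text
[ 0.42007372 -0.2688335   0.20872642] [-3.14138017e+00 -1.44747199e-04  5.45903968e-01] 0.06821116887310583
```

View pics/w4c.png

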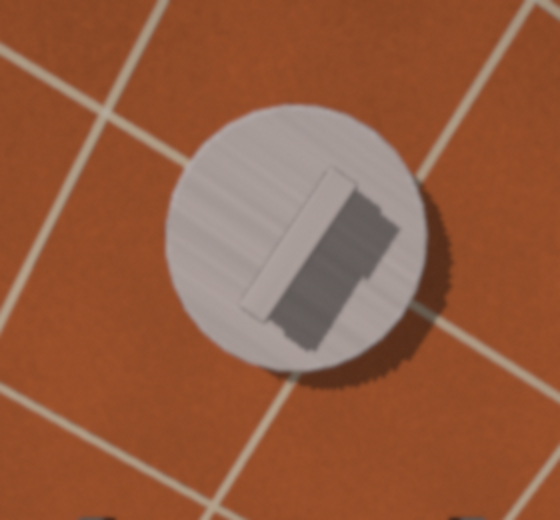

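The lid disc is centred at crop (297,238). The bar-top corners are at (335,166), (358,187), (268,323) and (240,303), and the dark patch beside it is shadow.

```bash
python3 - <<'E'
from h import *
f=load('w4'); q=np.array([(335,166),(358,187),(268,323),(240,303)])/2+[180,0]
P=onz(f,q,.046)[:,:2]; c=P.mean(0); d=P[0]+P[1]-P[2]-P[3]
print(P,c,np.hypot(*d)/2,np.hypot(*(P[0]-P[1])),'bar dir',np.degrees(np.arctan2(d[1],d[0])))
m=cv2.inRange(cv2.cvtColor(f['pixels'],cv2.COLOR_RGB2HSV),(0,0,60),(179,70,255)); m[265:]=0
k,l,st,ce=cv2.connectedComponentsWithStats(m); i=1+np.argmax(st[1:,4]); print(st[i])
cs,_=cv2.findContours((l==i).astype(np.uint8),0,1); w=onz(f,max(cs,key=len)[:,0,:].astype(float),.02)[:,:2]
print(cv2.fitEllipse((w*1000).astype(np.float32)))
print(goto([*c,.05]))
E
```

```text
[[ 0.50534946 -0.2428785 ]
 [ 0.5033127  -0.25534238]
 [ 0.43596506 -0.25276474]
 [ 0.43712717 -0.23811597]] [ 0.4704386 -0.2472754] 0.06788424972800106 0.012629196707299443 bar dir -3.099146878522323
[    0     0   640   265 18360]
((439.9418640136719, -238.1906280517578), (244.972412109375, 589.8690185546875), 35.280147552490234)
[1.78984381 0.27387055 5.28962832]
```

```bash
python3 - <<'E'
from h import *
f=load('w4')
q=np.array([(165,238),(428,238),(297,104),(297,372),(202,143),(392,333),(202,333)])/2+[180,0]
w=onz(f,q,.018)[:,:2]; print(w); A=np.c_[2*w,np.ones(len(w))]; s=np.linalg.lstsq(A,(w**2).sum(1),rcond=None)[0]; print(s[:2],np.sqrt(s[2]+s[:2]@s[:2]))
E
```

```text
[[ 0.4410254  -0.19436377]
 [ 0.50338765 -0.29686398]
 [ 0.52095444 -0.21584206]
 [ 0.41891591 -0.27864738]
 [ 0.48543848 -0.18845619]
 [ 0.45828454 -0.3070735 ]
 [ 0.41171297 -0.23046365]]
[ 0.46975886 -0.24717082] 0.060302171951238735
```

Call:
jog_arm([
  [0.6,0.1,0,0,0.5],
  [0.8,0.1,0,0,0.5],
  [0.38,0.07,0.5,0,0.5],
  [0,0,0.8,1,0.5],
  [0,0,0.9,1,0.5],
  [0,0,0.9,1,0.5],
  [0,0,0.6,1,0.5],
  [0,0,0.6,1,0.5],
  [0,0,0.5,1,0.5],
  [0,0,0.2,1,0.5],
  [0,0,0,0.5,0.5],
  [0,0,0,0,0.5],
])

```text
clock: 11.4
position: [0.4707, -0.2472, 0.0587]
tool_rot: [-3.141, -0.0, -0.052]
force: [0.0, 0.8, 0.3]
grip_width: 0.0424
finger_force: 0.0
```

```bash
python3 - <<'E'
from h import *
s=bot.observe(); print(goto([.47,-.2473,.032]),s['qpos'],s['position'],s['tool_rot'])
E
```

```text
[-0.02441919  0.00622706  0.88858857] [ 0.16369392  0.65818913  0.28841897  1.98288578 -0.34152468  0.54689104
 -0.93375087] [ 0.47073983 -0.24715634  0.05865772] [-3.14140810e+00 -4.53248070e-05 -5.19563469e-02]
```

Call:
jog_arm([
  [0,0,0.4,0,0.4],
  [0,0,0.3,0,0.4],
  [0,0,0.15,0,0.3],
  [0,0,0,0,0.2],
  [0,0,0,0,0],
  [0,0,0,0,0],
  [0,0,0,0,0],
  [0,0,0,0,0],
  [0,0,0,0,0],
], newtons=60)

```text
clock: 12.3
position: [0.4701, -0.2481, 0.0331]
tool_rot: [3.142, -0.0, -0.053]
force: [0.2, 0.6, -1.5]
grip_width: 0.0125
finger_force: 59.9
```

Call:
jog_arm([
  [0,0,-0.4,0,0],
  [0,0,-0.8,0,0],
  [0,0,-1,0,0],
  [0,-0.4,-0.8,0,0],
  [0.1,-0.8,-0.3,0,0],
  [0.2,-1,0,0,0],
  [0.2,-1,0,0,0],
  [0.2,-1,0,0,0],
  [0.2,-1,0,0,0],
  [0.1,-1,0,0,0],
  [0,-1,0,0,0],
  [0,-1,0,0,0],
])

```text
clock: 13.5
position: [0.5131, -0.0028, 0.1329]
tool_rot: [-3.141, -0.001, -0.053]
force: [1.0, 0.6, -1.9]
grip_width: 0.0122
finger_force: 60.0
```

Call:
jog_arm([
  [0,-0.8,0,0,0],
  [0,-0.5,0,0,0],
  [0,0,0,0,0],
  [0,0,0,0,0],
])

```text
clock: 13.9
position: [0.5152, 0.0342, 0.1324]
tool_rot: [3.141, -0.0, -0.053]
force: [0.5, 0.5, -2.5]
grip_width: 0.0125
finger_force: 59.9
```

```bash
python3 - <<'E'
from h import *
s=bot.observe(); print(goto([.5156,.0367,.0811+.003]),s['qpos'],s['position'],s['tool_rot'],s['force'],s['moment'])
E
```

```text
[ 0.0089489  -0.08324664  1.60868765] [-0.461534    0.5220833   0.37876829  1.98865474 -0.295713    0.68341163
 -1.52171232] [0.51518445 0.03423786 0.1323614 ] [ 3.14124958e+00 -3.07411346e-04 -5.34968084e-02] [ 0.54603039  0.46640134 -2.47978789] [-0.03330338 -0.02198332  0.02734593]
```

Call:
jog_arm([
  [0,-0.08,0.4,0,0],
  [0,0,0.6,0,0],
  [0,0,0.4,0,0],
  [0,0,0.15,0,0],
  [0,0,0.1,0,0],
  [0,0,0.05,0,0],
  [0,0,0,0,0],
])

```text
clock: 14.6
position: [0.5154, 0.0373, 0.0812]
tool_rot: [-3.142, -0.0, -0.053]
force: [0.5, -0.1, -1.6]
grip_width: 0.0122
finger_force: 59.9
```

Call:
jog_arm([
  [0,0,0.03,0,0],
  [0,0,0.02,0,0],
  [0,0,0,0,0],
])

```text
clock: 14.9
position: [0.5157, 0.0374, 0.0802]
tool_rot: [-3.141, -0.001, -0.053]
force: [-1.1, -0.0, 10.1]
grip_width: 0.0125
finger_force: 61.7
```

Call:
jog_arm([
  [0,0,-0.02,0,0],
  [0,0,0,-0.4,0],
  [0,0,0,-0.4,0],
  [0,0,0,-0.4,0],
  [0,0,0,-0.4,0],
  [0,0,0,-0.4,0],
  [0,0,0,-0.4,0],
  [0,0,0,-0.4,0],
  [0,0,0,-0.4,0],
  [0,0,0,0,0],
])

```text
clock: 15.9
position: [0.5156, 0.0373, 0.0804]
tool_rot: [-3.142, -0.001, 0.206]
force: [-0.5, 0.5, 6.1]
grip_width: 0.0122
finger_force: 60.9
```

```bash
python3 -c "
from h import *
s=bot.observe();print(s['qpos'],s['moment'],s['force'])"
```

```text
[-0.37405732  0.59686028  0.25447661  2.01194732 -0.26828672  0.56355999
 -1.2991189 ] [ 0.04399986  0.07597593 -0.00783158] [-0.47063477  0.49719118  6.11429754]
```

Call:
jog_arm([
  [0,0,0,-0.4,0],
  [0,0,0,-0.4,0],
  [0,0,0,-0.4,0],
  [0,0,0,-0.4,0],
  [0,0,0,-0.4,0],
  [0,0,0,-0.4,0],
  [0,0,0,-0.4,0],
  [0,0,0,-0.4,0],
  [0,0,0,0,0],
])

```text
clock: 16.8
position: [0.5156, 0.0373, 0.0804]
tool_rot: [3.142, -0.001, 0.462]
force: [-1.1, -0.1, 5.1]
grip_width: 0.0123
finger_force: 60.9
```

Call:
jog_arm([
  [0,0,0,-0.4,0],
  [0,0,0,-0.4,0],
  [0,0,0,-0.4,0],
  [0,0,0,-0.3,0],
  [0,0,0,-0.3,0],
  [0,0,0,-0.3,0],
  [0,0,0,-0.3,0],
  [0,0,0,0,0],
])

```text
clock: 17.6
position: [0.5152, 0.0373, 0.0801]
tool_rot: [-3.141, 0.0, 0.652]
force: [-0.7, -0.3, -1.8]
grip_width: 0.0125
finger_force: 60.0
```

The support force has gone at a yaw of about 37°, so the pins are over the notches. I lower gently.

Call:
jog_arm([
  [0,0,0.05,0,0],
  [0,0,0.08,0,0],
  [0,0,0.06,0,0],
  [0,0,0,0,0],
])

```text
clock: 18.0
position: [0.5151, 0.0373, 0.0741]
tool_rot: [-3.141, 0.0, 0.651]
force: [0.1, 0.1, -2.0]
grip_width: 0.0124
finger_force: 60.0
```

Call:
jog_arm([
  [0,0,0.03,0,0],
  [0,0,0.02,0,0],
  [0,0,0,0,0],
])

```text
clock: 18.3
position: [0.5153, 0.0374, 0.073]
tool_rot: [3.142, -0.0, 0.651]
force: [-1.4, -0.4, 2.0]
grip_width: 0.012
finger_force: 60.5
```

Call:
jog_arm([
  [0,0,0.005,0.4,0],
  [0,0,0.005,0.4,0],
  [0,0,0.005,0.4,0],
  [0,0,0.006,0.4,0],
  [0,0,0.006,0.4,0],
  [0,0,0.006,0.4,0],
  [0,0,0.006,0.4,0],
  [0,0,0.006,0.4,0],
  [0,0,0,0,0],
])

```text
clock: 19.2
position: [0.5163, 0.0375, 0.0724]
tool_rot: [3.141, -0.002, 0.392]
force: [-0.1, 1.5, 15.5]
grip_width: 0.0126
finger_force: 62.2
```

```bash
python3 -c "
from h import *
s=bot.observe();print(s['moment'],s['force'])"
```

```text
[-0.11305399 -0.08012375  0.1547483 ] [-0.10581921  1.47162813 15.47942629]
```

Call:
jog_arm([
  [0,0,-0.02,0.4,0],
  [0,0,0.005,0.4,0],
  [0,0,0.005,0.4,0],
  [0,0,0.005,0.4,0],
  [0,0,0.005,0.4,0],
  [0,0,0.005,0.4,0],
  [0,0,0.005,0.4,0],
  [0,0,0.005,0.4,0],
  [0,0,0,0,0],
])

```text
clock: 20.1
position: [0.5152, 0.0374, 0.071]
tool_rot: [3.142, 0.0, 0.137]
force: [-0.4, 0.1, 3.1]
grip_width: 0.0122
finger_force: 60.6
```

```bash
python3 -c "
from h import *
s=bot.observe();print(s['moment'],s['force'],s['qpos'])"
```

```text
[ 0.01839349 -0.08061295 -0.02808104] [-0.39893103  0.0843093   3.06603184] [-0.38311955  0.61582616  0.26696446  2.01650885 -0.29763395  0.54611608
 -1.3409301 ]
```

Call:
jog_arm([
  [0,0,0.006,0.4,0],
  [0,0,0.006,0.4,0],
  [0,0,0.006,0.4,0],
  [0,0,0.006,0.4,0],
  [0,0,0.006,0.4,0],
  [0,0,0.006,0.4,0],
  [0,0,0.006,0.4,0],
  [0,0,0.006,0.4,0],
  [0,0,0.006,0.4,0],
  [0,0,0.006,0.4,0],
  [0,0,0,0,0],
])

```text
clock: 21.2
position: [0.5152, 0.0374, 0.0692]
tool_rot: [3.141, 0.0, -0.183]
force: [-0.1, 0.5, -1.4]
grip_width: 0.0125
finger_force: 60.0
```

```bash
python3 -c "
from h import *
s=bot.observe();print(s['moment'],s['force'],s['qpos'])"
```

```text
[-0.02951165 -0.00376031  0.0197096 ] [-0.09749605  0.45855269 -1.44977032] [-0.44285936  0.63314649  0.3507315   2.02018566 -0.39681935  0.55365718
 -1.5672691 ]
```

Continuing to the stop, watching the torque.

Call:
jog_arm([
  [0,0,0.006,0.4,0],
  [0,0,0.006,0.4,0],
  [0,0,0.006,0.4,0],
  [0,0,0.006,0.4,0],
  [0,0,0.006,0.4,0],
  [0,0,0,0,0],
])

```text
clock: 21.8
position: [0.5155, 0.0373, 0.0685]
tool_rot: [-3.142, -0.0, -0.343]
force: [0.3, -1.8, 3.1]
grip_width: 0.0124
finger_force: 60.6
```

```bash
python3 -c "
from h import *
s=bot.observe();print(s['moment'],s['force'],s['qpos'][6])"
```

```text
[-0.09253242  0.02650267 -0.03593801] [ 0.30350173 -1.82555242  3.14599397] -1.6804264263794955
```

Call:
jog_arm([
  [0,0,0.005,0.3,0],
  [0,0,0.005,0.3,0],
  [0,0,0.005,0.3,0],
  [0,0,0,0.3,0],
  [0,0,0,0,0],
])

```text
clock: 22.3
position: [0.5157, 0.0374, 0.0684]
tool_rot: [-3.141, -0.001, -0.438]
force: [-0.5, -0.5, 11.1]
grip_width: 0.0123
finger_force: 62.4
```

```bash
python3 -c "
from h import *
s=bot.observe();print(s['moment'],s['force'],s['tool_rot'])"
```

```text
[-0.12239927  0.28773792  0.83284732] [-0.47504464 -0.46564507 11.08675694] [-3.14120753e+00 -6.72269542e-04 -4.37933167e-01]
```

Call:
jog_arm([
  [0,0,-0.02,0.25,0],
  [0,0,0,0.25,0],
  [0,0,0,0,0],
])

```text
clock: 22.6
position: [0.5155, 0.0374, 0.0685]
tool_rot: [3.142, -0.0, -0.477]
force: [2.6, 0.2, -1.3]
grip_width: 0.012
finger_force: 69.0
```

```bash
python3 -c "
from h import *
s=bot.observe();print(s['moment'],s['force'],s['tool_rot'])"
```

```text
[-0.09089708 -0.55765017  1.40443006] [ 2.55588796  0.21725486 -1.277723  ] [ 3.14155143e+00 -4.09898107e-04 -4.77440723e-01]
```

The torque climbs to 1.4 N m with z level at 68.5 mm, so the lid is at the stop. I let go and rise.

Call:
jog_arm([
  [0,0,0,0,0.2],
  [0,0,0,0,0.3],
  [0,0,0,0,0.4],
  [0,0,0,0,0.4],
  [0,0,-0.4,0,0.4],
  [0,0,-0.8,0,0.4],
  [0,0,-1,0,0.4],
  [0,0,-1,0,0.4],
  [-0.7,0,-1,0,0.4],
  [-0.9,0,-0.5,0,0.4],
  [-0.7,0,0,0,0.4],
  [0,0,0,0,0.4],
])

```text
clock: 23.8
position: [0.4522, 0.0702, 0.2106]
tool_rot: [-3.14, 0.001, -0.476]
force: [-0.1, 0.3, -0.6]
grip_width: 0.0342
finger_force: 0.0
```

```bash
python3 - <<'E'
from h import *
f=grab('wrist','w5'); s=f['st']; print(s['position'],s['tool_rot'],s['clock'])
g=grab('side','d5'); a=cv2.resize(f['pixels'][0:270,160:480],(480,405)); b=cv2.resize(g['pixels'][140:310,220:420],(320,272)); o=np.zeros((405,800,3),np.uint8); o[:,:480]=a; o[:272,480:]=b
cv2.imwrite('pics/fin.png',o[:,:,::-1])
E
```

```text
[0.45222997 0.07019285 0.21061354] [-3.13996762e+00  9.61735805e-04 -4.75801168e-01] 23.8
```

View pics/fin.png

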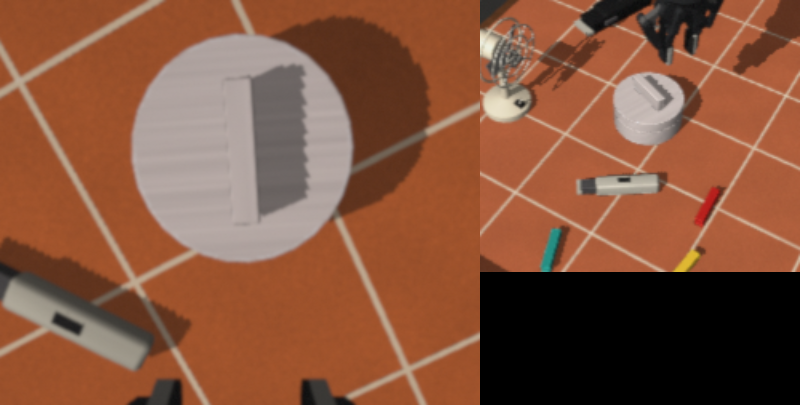

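The lid sits level and low on the tin at wrist crop (242,148). The fingers had slipped about 3° on the bar against the stop, so it is fully home. The trimmer and look-alikes are untouched.

```bash
python3 -c "
from workcell import bot
print(bot.job_done())"
```

```text
the job is handed in; nothing more can be done
None
```

I laid both pink clips flat side by side in the tin and screwed the lid clockwise until it stopped. I then let go and handed the job in at about 24 s; it returned no verdict.

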